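# Change over the push-latch tablet boxes on the vanity

## Robot

A 6-joint arm with a two-finger parallel gripper is mounted at the origin on the work surface. World frame = base frame: x ahead of the robot, y to its left, z up, the work surface at z = 0. Lengths are in m, angles in rad, forces in N, time in s.
With the tool pointing down it reaches from about 0.375 to 0.9 m from the base axis. Payload 3.1 kg.
Tool frame: the origin (TCP) lies on the front face of the gripper's body, between the roots of the fingers; the fingertips stand 70 mm ahead of it and the grasp point (between the pads) lies 51 mm ahead of it; z points along the fingers, y is the line along which they close (so a half turn about z gives the same grasp; the last joint's range is limited). The gripper opens to 87 mm and grips with 3 to 60 N. Pads are 19 mm wide; open, the fingers measure 117 mm over their backs; the gripper's body (75 mm by 190 mm) begins 51 mm behind the grasp point.
Start: joints at [-1.375, 0.527, 1.433, -0, 1.181, -0.178], TCP at [0.228, -0.582, 0.292] pointing down, gripper open.
Joint ranges: [-3.08, 3.08], [-0.75, 2.2], [0.22, 2.44], [-1.43, 4.57], [0, 2.65], [-2.85, 2.85]. Speed limits (rad/s): [2.79, 2.79, 3.14, 3.14, 3.14, 3.14].

## Interface

Orientations are given as a unit quaternion [x, y, z, w].
In Python, from rig import robot, cams, ticket gives the robot as it stands. The module is installed in compiled form; this text tells all that it offers.
- The arm moves only by the shell command python3 -m crank 'ROWS' [FORCE]. ROWS is JSON, a list of rows, each a list of 7 numbers: the shift along the tool's x, y, z in cm, then the turn, a rotation vector about the tool's x, y, z in rad, then the closure, from 0 (fully open) to 1 (shut). A call has 1 to 5 rows; each row shifts and turns the commanded pose from where the row before left it, along the tool's axes as they then stand; what a row does not reach is not made up. A row lasts 1/8 s, in which the tool goes at most 62.5 mm and 10.7 degrees, less where a joint would pass 70% of its speed; a pose out of reach is approached as far as the arm can. A call is refused whole if a number of a shift passes 6.25 or a number of a turn 0.188, either way. A call with a gripper value outside its range is refused whole. The fingers move at their own pace and stop on an object; FORCE is the grip in N (left out, the last holds). Time passes only in rows, so rows that do not move let the fingers close. It gives the time, the measured TCP pose, the force, the opening and the grip force at its end, in the units of the state.
- robot.get_obs(): the state, without advancing time (a new reading comes with each control period).
- cams.camera(name): name is "side" or "top"; returns the picture (384x512x3 uint8, red, green, blue); there is no depth.
- cams.camera_info(name): a dict with "intrinsics" (3x3 intrinsics, pixels), "dist" ([k1, k2, p1, p2, k3] as OpenCV has them; the pictures are not rectified), "pose" (4x4, takes a point from camera to world coordinates). Camera axes: x right, y down, z forward; pixel columns grow to the right and rows downward; lengths in m; the calibration is good to about 2 mm. A picture is of the moment at which its call begins. camera_info takes no time and is no camera call.
- ticket.hand_in(): hands the job in; it is judged then, once.
The state is a dict: "time": time; "q": joint angles; "joint_velocities": joint speeds; "joint_torque": joint torques, N m; "position": TCP position; "tool_rot": TCP orientation; "ft_force": force on the tool from outside, world axes, zero at the start; "moment": the same for the moment, N m; "grip_width": finger opening in m; "grip_force": force on a finger pad.
Only numpy, scipy, OpenCV 4.12 (cv2) and the standard library are available. Lean on these libraries where they do the work, as an engineer would, in place of code of your own. Each camera call takes 0.05 s, during which the arm holds its last target. There are 200 camera calls.

## Task

Change the washing-tablet boxes over for the next load: press down the lid of the wide box that stands open until it latches and stays shut, and press the lid of the narrow box so that it springs up and stays open. Keep the other wide box shut throughout. The lids have push-push latches, so check how each one ended up, and press again if it is not as it should be.

Things in the scene. Friction and masses are not known exactly. Their poses are not given: they have to be found in the camera images.
- box_a_lid_top (a point): Wide box, lid standing open at the start: white, 150 mm deep, 130 wide, 100 high, fixed, wooden lid hinged along its back. Point: on the lid's top, mid-width, 33 mm behind its front edge, 120 mm from the hinge; x axis to the hinge, z out of the lid. Shut: level, point 100 mm above the vanity top. Open: tilted up 31 degrees, point at 161 mm and 25 mm further back.
- box_b_lid_top (a point): Narrow box, shut at the start: 80 mm wide, otherwise like the wide boxes, same point. Latch of every box: press the lid near its front to its stop, 7 mm below shut level at the point (6.5 mm needed; 3 to 8 N), and let go: an open lid then stays shut, a shut one rises fully open within about 1 s. A shorter press changes nothing.
- box_c_lid_top (a point): Other wide box, shut at the start and to be kept shut: same size, lid, latch and point as the wide box that stands open.

How it is judged:
At the end, for the whole second after the job is handed in: The wide box that stood open stays shut (its lid point within 10 mm of the shut level), the narrow box stays open (its lid point at least 40 mm above the shut level) and the other wide box is still shut (within 10 mm) (height (world z) of each of box_a_lid_top, box_c_lid_top below 0.11 m and height (world z) of box_b_lid_top above 0.14 m); the robot touches nothing.
It fails at once if the other wide box has come open (its lid point more than 25 mm above the shut level) (height (world z) of box_c_lid_top above 0.125 m).
It also fails if it takes over 48 s, if anything falls off the work surface, if the arm or the gripper's body presses on something with over 40 N, if the wrist force passes 120 N, or if a joint passes its speed limit or range.

## Working session

There is one attempt and no reset: what is moved stays moved. The work goes in short steps, Python scripts to look and compute and a shell command to move; the robot and the scene stay as the last step left them, time stands still between calls to the robot, and variables do not carry over. Pictures are saved under pics/ and viewed, at most 10 in all, crops included, and the job is handed in when it is done.

```bash
mkdir -p pics
python3 - <<'E'
from rig import robot,cams
import cv2
for n in("top","side"):
    cv2.imwrite(f"pics/{n}0.png",cams.camera(n)[:,:,::-1])
    i=cams.camera_info(n);print(i["intrinsics"],i["dist"],i["pose"])
o=robot.get_obs();print(o["time"],o["position"],o["tool_rot"],o["ft_force"],o["grip_width"])
E
```

```text
[[496.838917     0.         261.04494483]
 [  0.         496.838917   187.50339304]
 [  0.           0.           1.        ]] [-0.19957702  0.          0.          0.          0.        ] [[ 0.01311466 -0.98891035  0.1479335   0.29532474]
 [-0.99981457 -0.01505543 -0.01200702  0.00469203]
 [ 0.01410107 -0.1477486  -0.98892442  1.46912689]
 [ 0.          0.          0.          1.        ]]
[[460.33872663   0.         258.26121258]
 [  0.         460.33872663 198.50489238]
 [  0.           0.           1.        ]] [0.05320516 0.         0.         0.         0.        ] [[-0.99533856 -0.03266535  0.09074212  0.42122752]
 [-0.0949097   0.49884919 -0.86147643  0.81846689]
 [-0.0171262  -0.86607301 -0.49962409  0.60492346]
 [ 0.          0.          0.          1.        ]]
0.1 [ 0.22813008 -0.58132164  0.29136977] [ 9.82586010e-01  1.85805794e-01 -2.01856939e-05 -9.68759040e-04] [ 0.25572225  0.26249624 -0.23057675] 0.08733916808284539
```

View pics/top0.png

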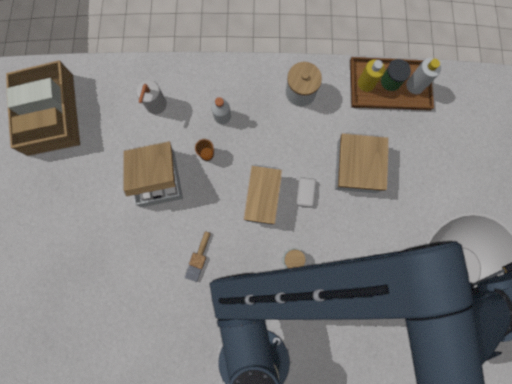

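View pics/side0.png

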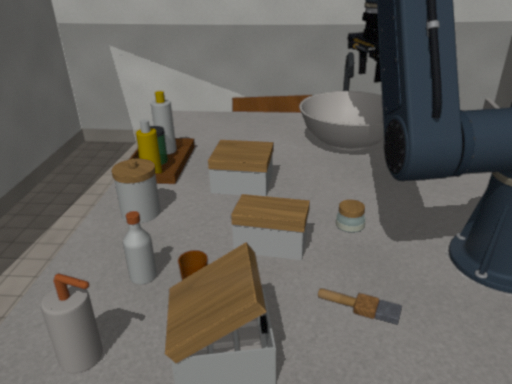

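The top view shows the open box at about (150,175), the narrow box at (263,195) and the other wide box at (363,162). The side view agrees, and all the fronts face the robot. Next I'll measure the lids.

```bash
cat > h.py <<'E'
import numpy as np, cv2
from rig import cams
def ray(n,px):
    i=cams.camera_info(n)
    u=cv2.undistortPoints(np.array(px,float).reshape(-1,1,2),i["intrinsics"],np.array(i["dist"],float))[:,0]
    P=i["pose"]; return P[:3,3],np.c_[u,np.ones(len(u))]@P[:3,:3].T
def at_z(n,px,z):
    c,d=ray(n,px); return c+d*((z-c[2])/d[:,2])[:,None]
def proj(n,p):
    i=cams.camera_info(n);T=np.linalg.inv(i["pose"])
    return cv2.projectPoints(np.array(p,float).reshape(-1,1,3),cv2.Rodrigues(T[:3,:3])[0],T[:3,3],i["intrinsics"],np.array(i["dist"],float))[0][:,0]
E
python3 - <<'E'
from h import *
im=cv2.imread("pics/top0.png");hsv=cv2.cvtColor(im,cv2.COLOR_BGR2HSV)
m=((hsv[...,0]<25)&(hsv[...,1]>75)&(hsv[...,2]>70)).astype(np.uint8)
n,l,s,c=cv2.connectedComponentsWithStats(m)
for k in range(1,n):
    if s[k,4]<600: continue
    b=cv2.boxPoints(cv2.minAreaRect(np.argwhere(l==k)[:,::-1].astype(np.float32)))
    print(s[k],b.round(1).tolist()); print(at_z("top",b,.1).round(3).tolist())
v=cv2.resize(im[110:240,100:400],None,fx=2.6,fy=2.6,interpolation=cv2.INTER_CUBIC)
cv2.imwrite("pics/crop.png",v)
E
```

```text
[ 351   57   83   52 1801] [[349.70001220703125, 105.9000015258789], [351.0, 56.79999923706055], [434.29998779296875, 59.0], [433.0, 108.0999984741211]]
[[0.743, -0.266, 0.1], [0.897, -0.274, 0.1], [0.904, -0.534, 0.1], [0.746, -0.518, 0.1]]
[   7   61   61   93 1708] [[3.700000047683716, 65.80000305175781], [60.79999923706055, 60.70000076293945], [68.80000305175781, 149.0], [11.699999809265137, 154.1999969482422]]
[[0.871, 0.795, 0.1], [0.88, 0.602, 0.1], [0.605, 0.547, 0.1], [0.589, 0.729, 0.1]]
[288  62  33  33 849] [[288.0, 62.0], [320.0, 62.0], [320.0, 94.0], [288.0, 94.0]]
[[0.874, -0.086, 0.1], [0.877, -0.181, 0.1], [0.777, -0.179, 0.1], [0.775, -0.086, 0.1]]
[ 339  134   49   56 2488] [[337.79998779296875, 187.0], [340.79998779296875, 133.6999969482422], [388.8999938964844, 136.39999389648438], [385.8999938964844, 189.6999969482422]]
[[0.505, -0.227, 0.1], [0.659, -0.238, 0.1], [0.655, -0.379, 0.1], [0.499, -0.366, 0.1]]
[ 124  142   51   53 2177] [[116.5, 152.3000030517578], [169.3000030517578, 141.6999969482422], [178.10000610351562, 185.39999389648438], [125.19999694824219, 196.0]]
[[0.596, 0.403, 0.1], [0.628, 0.25, 0.1], [0.503, 0.22, 0.1], [0.47, 0.37, 0.1]]
[ 245  167   36   57 1607] [[243.89999389648438, 219.39999389648438], [251.60000610351562, 165.8000030517578], [281.29998779296875, 170.0], [273.6000061035156, 223.6999969482422]]
[[0.41, 0.034, 0.1], [0.561, 0.015, 0.1], [0.551, -0.068, 0.1], [0.4, -0.048, 0.1]]
```

View pics/crop.png

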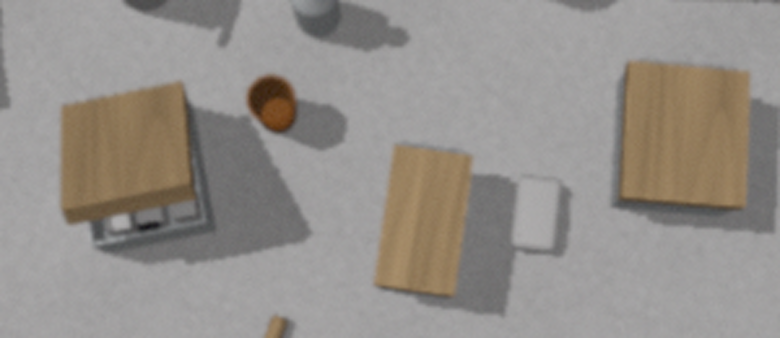

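Run:
```python
from h import *
bk=at_z("top",[[123.8,150.4],[170.4,142.3]],.098).mean(0); 
fr=at_z("top",[[125.4,191.5],[173.5,181.9]],.177)
print(fr); fr=fr.mean(0)
d=bk-fr;print(bk,fr,np.linalg.norm(d)); a=d[:2]/np.linalg.norm(d[:2]);print(a)
hinge=(bk[:2]-a*.0077+ (fr[:2]+a*(.153*np.cos(.541)-.0077)))/2
print("hinge",hinge,"shut pt",hinge-a*.12,"open pt",hinge-a*.095)
# side image check of box A lid front/back edges and B front
print(proj("side",[[*(hinge-a*.095),.161],[*(hinge-a*.12),.1],[.438,-.011,.1]]))
```

```text
[[0.47239104 0.34927859 0.177     ]
 [0.5000703  0.22069163 0.177     ]]
[0.6141461  0.31481271 0.098     ] [0.48623067 0.28498511 0.177     ] 0.15327440721002364
[0.97387377 0.22709002]
hinge [0.60655167 0.31304183] shut pt [0.48968682 0.28579102] open pt [0.51403366 0.29146827]
[[234.83847775 278.40081926]
 [252.50949784 307.4933433 ]
 [291.87042867 209.42959716]]
```

```bash
python3 -m crank '[[0,0,0,0,0,0.187,1],[0,0,0,0,0,0.187,1],[1.75,-4.75,0,0,0,0,1],[1.75,-4.75,0,0,0,0,1],[1.75,-4.75,0,0,0,0,1]]' 20
python3 -m crank '[[1.75,-4.75,0,0,0,0,1],[1.75,-4.75,0,0,0,0,1],[1.75,-4.75,0,0,0,0,1],[1.75,-4.75,0,0,0,0,1],[1.75,-4.75,0,0,0,0,1]]'
```

```text
time: 0.72
position: [0.281, -0.4377, 0.2917]
tool_rot: [1.0, -0.0, -0.0, -0.001]
ft_force: [0.2, -0.7, -0.3]
grip_width: 0.0452
grip_force: 0.0
time: 1.35
position: [0.3685, -0.2002, 0.2921]
tool_rot: [1.0, -0.0, -0.0, -0.0]
ft_force: [0.6, 0.3, -0.3]
grip_width: 0.0017
grip_force: 0.0
```

```bash
python3 -m crank '[[1.75,-4.75,0,0,0,0,1],[1.75,-4.75,0,0,0,0,1],[1.75,-4.75,0,0,0,0,1],[1.75,-4.75,0,0,0,0,1],[0,0,0,0,0,0,1]]'
python3 -m crank '[[0,0,3,0,0,0,1],[0,0,3,0,0,0,1],[0,0,3,0,0,0,1],[0,0,1.2,0,0,0,1],[0,0,0,0,0,0,1]]'
python3 - <<'E'
from h import *
for n in("side","top"): cv2.imwrite(f"pics/{n}1.png",cams.camera(n)[:,:,::-1])
E
```

```text
time: 1.98
position: [0.4386, -0.009, 0.2921]
tool_rot: [1.0, 0.003, -0.0, -0.0]
ft_force: [0.4, -1.0, -0.5]
grip_width: 0.0003
grip_force: 0.0
time: 2.6
position: [0.438, -0.0124, 0.1898]
tool_rot: [1.0, -0.001, -0.001, -0.0]
ft_force: [0.0, 1.1, -0.6]
grip_width: 0.0005
grip_force: 0.0
```

View pics/side1.png

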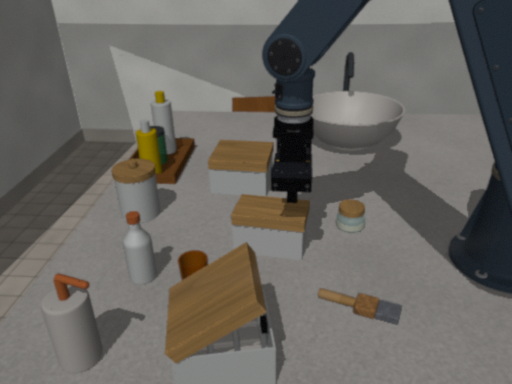

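The closed fingertips are over the front of the narrow lid, at about (291,200). I'll press now.

```bash
python3 -m crank '[[0,0,1.0,0,0,0,1],[0,0,0.8,0,0,0,1],[0,0,0.4,0,0,0,1],[0,0,0.2,0,0,0,1],[0,0,0.1,0,0,0,1]]'
python3 -m crank '[[0,0,0.1,0,0,0,1],[0,0,0,0,0,0,1]]'
```

```text
time: 3.32
position: [0.4379, -0.0117, 0.1652]
tool_rot: [1.0, 0.0, -0.001, -0.0]
ft_force: [-1.0, 0.0, 3.0]
grip_width: 0.0005
grip_force: 1.4
time: 3.58
position: [0.438, -0.0117, 0.1642]
tool_rot: [1.0, -0.0, -0.0, -0.0]
ft_force: [-2.0, 0.8, 2.8]
grip_width: 0.0009
grip_force: 1.4
```

```bash
python3 -m crank '[[0,0,0.1,0,0,0,1],[0,0,0,0,0,0,1]]'
python3 -m crank '[[0,0,0.1,0,0,0,1],[0,0,0,0,0,0,1]]'
```

```text
time: 3.82
position: [0.4381, -0.0118, 0.1633]
tool_rot: [1.0, -0.0, -0.0, -0.0]
ft_force: [-1.6, 0.5, 4.7]
grip_width: 0.001
grip_force: 1.7
time: 4.08
position: [0.4381, -0.0117, 0.163]
tool_rot: [1.0, -0.0, -0.0, -0.0]
ft_force: [-3.4, 0.6, 11.8]
grip_width: 0.0004
grip_force: 6.0
```

The force has jumped, so the lid is at its stop. I'll lift straight up, wait, then move over to box A.

```bash
python3 -m crank '[[0,0,-4,0,0,0,1],[0,0,-5,0,0,0,1],[0,0,-4.5,0,0,0,1],[0,0,0,0,0,0,1],[0,0,0,0,0,0,1]]'
python3 -m crank '[[1.5,-6,0,0,0,0,1],[1.5,-6,0,0,0,0,1],[1.5,-6,0,0,0,0,1],[1.3,-6,0,0,0,0,1],[0,-5.9,0,0,0,0,1]]'
python3 -m crank '[[0,0,0,0,0,0,1],[0,0,0,0,0,0,1]]'
python3 - <<'E'
from h import *
for n in("side","top"): cv2.imwrite(f"pics/{n}2.png",cams.camera(n)[:,:,::-1])
E
```

```text
time: 4.7
position: [0.4383, -0.0118, 0.2969]
tool_rot: [1.0, -0.0, 0.0, 0.0]
ft_force: [-0.8, 0.1, 0.6]
grip_width: 0.0006
grip_force: 0.0
time: 5.32
position: [0.4968, 0.2891, 0.2947]
tool_rot: [1.0, -0.0, -0.001, 0.0]
ft_force: [0.6, 0.1, 0.2]
grip_width: 0.0001
grip_force: 0.0
time: 5.58
position: [0.4956, 0.2867, 0.2952]
tool_rot: [1.0, 0.0, -0.002, 0.001]
ft_force: [-0.8, -0.7, -0.4]
grip_width: 0.0004
grip_force: 0.0
```

View pics/side2.png

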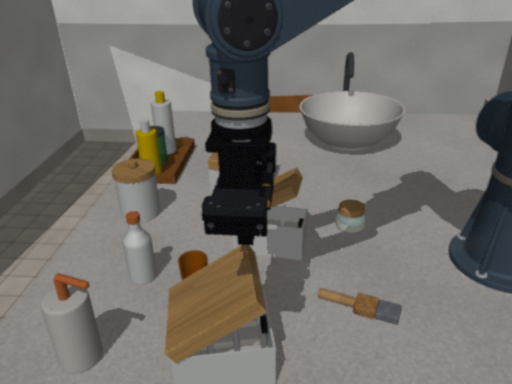

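The narrow lid is up, at about (285,188), and the tips are over the front of lid A, at about (246,240). I'll press that one down.

```bash
python3 -m crank '[[0,0,3.5,0,0,0,1],[0,0,2,0,0,0,1],[0,0,2,0,0,0,1],[0,0,2,0,0,0,1],[0,0,1.5,0,0,0,1]]'
python3 -m crank '[[0,0,1,0,0,0,1],[0,0,0.5,0,0,0,1],[0,0,0.3,0,0,0,1],[0,0,0.1,0,0,0,1],[0,0,0,0,0,0,1]]'
```

```text
time: 6.3
position: [0.4962, 0.2854, 0.1868]
tool_rot: [1.0, -0.001, -0.001, 0.0]
ft_force: [-1.5, -0.4, 3.1]
grip_width: 0.0008
grip_force: 1.7
time: 6.92
position: [0.4966, 0.2872, 0.1685]
tool_rot: [1.0, 0.0, 0.0, -0.0]
ft_force: [-0.9, -1.7, 2.7]
grip_width: 0.0005
grip_force: 1.4
```

Tips at z = 0.0985 m, about 5 mm short of the stop.

```bash
python3 -m crank '[[0,0,0.2,0,0,0,1],[0,0,0.2,0,0,0,1],[0,0,0,0,0,0,1]]'
python3 -m crank '[[0,0,0.1,0,0,0,1],[0,0,0,0,0,0,1]]'
python3 -m crank '[[0,0,0.1,0,0,0,1],[0,0,0,0,0,0,1]]'
```

```text
time: 7.3
position: [0.4965, 0.2872, 0.1641]
tool_rot: [1.0, -0.0, 0.0, -0.0]
ft_force: [-1.3, -1.9, 2.5]
grip_width: 0.0007
grip_force: 1.4
time: 7.55
position: [0.4964, 0.2872, 0.1635]
tool_rot: [1.0, -0.0, 0.0, -0.0]
ft_force: [-1.3, -0.4, 3.9]
grip_width: 0.0003
grip_force: 2.3
time: 7.8
position: [0.4964, 0.2872, 0.1633]
tool_rot: [1.0, -0.0, 0.0, -0.0]
ft_force: [-3.2, -1.8, 10.3]
grip_width: 0.0004
grip_force: 5.0
```

At the stop. Lift, back away toward the robot and check.

```bash
python3 -m crank '[[0,0,-4,0,0,0,1],[0,0,-5,0,0,0,1],[0,0,-5,0,0,0,1],[0,0,-3,0,0,0,1],[0,0,0,0,0,0,1]]'
python3 -m crank '[[0,-4,0,0,0,0,1],[-1,-4,0,0,0,0,1],[-1,-4,0,0,0,0,1],[-1,-4,0,0,0,0,1],[-1,-4,0,0,0,0,1]]'
python3 -m crank '[[0,0,0,0,0,0,1],[0,0,0,0,0,0,1],[0,0,0,0,0,0,1],[0,0,0,0,0,0,1],[0,0,0,0,0,0,1]]'
python3 - <<'E'
from h import *
for n in("side","top"): cv2.imwrite(f"pics/{n}3.png",cams.camera(n)[:,:,::-1])
E
```

```text
time: 8.43
position: [0.498, 0.2879, 0.3348]
tool_rot: [1.0, -0.0, 0.004, -0.001]
ft_force: [0.0, 0.7, -0.6]
grip_width: 0.0006
grip_force: 0.0
time: 9.05
position: [0.4557, 0.4882, 0.3294]
tool_rot: [1.0, -0.0, -0.001, 0.001]
ft_force: [1.1, 0.5, 0.1]
grip_width: 0.0005
grip_force: 0.0
time: 9.68
position: [0.4569, 0.4866, 0.3324]
tool_rot: [1.0, -0.001, 0.0, -0.0]
ft_force: [-1.0, 0.8, 0.3]
grip_width: 0.0006
grip_force: 0.0
```

View pics/side3.png

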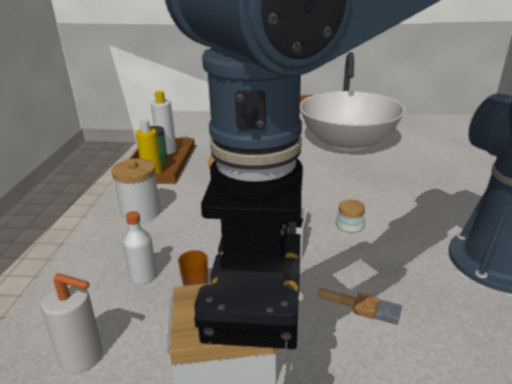

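View pics/top3.png

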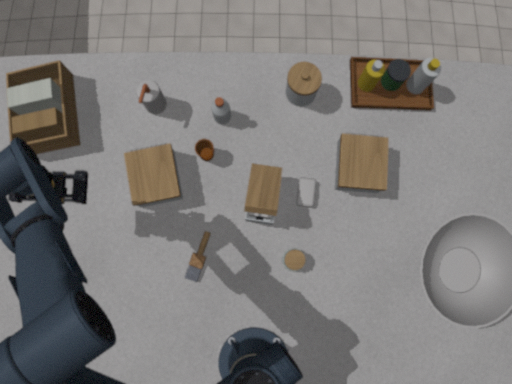

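The top view shows lid A lying flat at about (152,174), 1.9 s after release. The narrow lid is open, with its interior visible at about (262,216). Box C is shut at (363,162), unchanged from the start, and the arm is clear of everything.

```bash
python3 -c "
from rig import ticket
print(ticket.hand_in())"
```

```text
the job is handed in; nothing more can be done
None
```

The job is handed in at about 10 s of the 48 s allowed: in the last pictures the open wide box was latched shut, the narrow box was open, the other wide box was still shut, and the arm was clear; the hand-in gave no verdict.

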